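Tip finished brass plaques from the scoop tray into the wooden case

ROBOT

A 6-joint arm with a two-finger parallel gripper is mounted at the origin on the work surface. World frame = base frame: x ahead of the robot, y to its left, z up, the work surface at z = 0. Lengths are in m, angles in rad, forces in N, time in s.
With the tool pointing down it reaches from about 0.275 to 0.875 m from the base axis. Payload 12.5 kg.
Tool frame: the origin (TCP) lies on the centre line of the jaws, within the pads' length; the fingertips stand 25 mm ahead of it and the grasp point (between the pads) lies 6 mm ahead of it (bot.nose_length is the distance from the TCP to the fingertips, in m); z points along the fingers, y is the line along which they close (so a half turn about z gives the same grasp; the last joint's range is limited). The gripper opens to 85 mm and grips with 20 to 120 N. Pads are 22 mm wide; open, the fingers measure 114 mm over their backs; the gripper's body (76 mm by 85 mm) begins 54 mm behind the grasp point. The pads swing forward as they close: fully open they stand 13 mm farther back than shut.
Start: joints at [-1.216, 0.351, 1.652, -0, 1.139, -0.085], TCP at [0.234, -0.498, 0.256] pointing down, gripper open.
Joint ranges: [-2.75, 2.75], [-0.79, 2.1], [0.01, 2.65], [-1.57, 4.71], [0.07, 3.14], [-2.87, 2.87]. Speed limits (rad/s): [2.22, 2.22, 2.79, 3.14, 3.14, 3.14].

INTERFACE

Orientations are given as [roll, pitch, yaw] about the fixed x, y, z axes, in that order (R = Rz(yaw) Ry(pitch) Rx(roll)).
In Python, from rig import bot gives the robot as it stands. Calls block until the motion is done:
- bot.move_to(position, orientation): joint-space move of the TCP to a pose.
- bot.servo_line(position, frame=None, vel=0.15, stop_force=None): straight line of the TCP; frame=None keeps the orientation; vel is the mean speed in m/s. With stop_force (N) it stops when the force on the tool has changed by that much, and returns True; else False.
- bot.move_j(angles): joint-space move.
- bot.gripper_to(opening, squeeze=None): finger opening in m; squeeze is the grip in N (None keeps the last); returns when the fingers have stopped.
- bot.hold(seconds).
- bot.ik(position, orientation): joint angles nearest the present ones, or None.
- bot.read_camera(name): name is "side" or "top" or "wrist"; returns a dict with "color" (420x560x3 uint8, red, green, blue), "fx", "fy", "cx", "cy" (pixels), "k1" (the pictures are not rectified: a ray, as slopes to the right and down, at radius r is drawn at 1 + k1 r^2 times it, then the intrinsics apply), "eye" and "rotation" of the camera in the world; the wrist camera has in their place "T_tool_cam" (4x4, takes a point from camera to tool coordinates, whose origin is the TCP and whose axes are the flange's). Camera axes: x right, y down, z forward; pixel columns grow to the right and rows downward; lengths in m; the calibration is good to about 2 mm. A picture is of the moment at which its call begins: read the wrist's pose just before it. There is no depth.
A pose or a line that the arm cannot do raises bot.IKError and nothing moves.
- bot.job_done(): hands the job in; it is judged then, once.
Trained networks look in a picture, given as the dict that the camera call returned (one of the last four; its "shot" number tells which), for a name from the list of things; names that differ only in an ending like _2 or _b are one class to them, and where a whole thing is asked for, a point or a joint stands for the part that bears it (a point fixed in the world has none). Each returns a list of dicts, best first, with "score" (0 to 1); they miss things now and then, are a little off and sometimes report something else, mostly with a low value. They report only what shows in the picture. A call takes as long as a camera call. They do not tell look-alikes from the thing itself.
- bot.regions_of(query, picture): "pixels" (420x560 bool, what is visible of it) and "at" ([row, column] in pixels, amid what is visible of it).
Readings, each from a call of its own:
- bot.get_time_s(): time.
- bot.get_joint_pos(): joint angles.
- bot.get_qvel(): joint speeds.
- bot.get_effort(): joint torques, N m.
- bot.get_position(): TCP position.
- bot.get_tcp_rot(): TCP orientation.
- bot.get_contact_force(): force on the tool from outside, world axes, zero at the start.
- bot.get_wrist_torque(): the same for the moment, N m.
- bot.get_opening(): finger opening in m.
- bot.get_grip_force(): force on a finger pad.
Only numpy, scipy, OpenCV 4.12 (cv2) and the standard library are available. Lean on these libraries where they do the work, as an engineer would, in place of code of your own. Each camera call takes 0.05 s, during which the arm holds its last target. There are 200 camera calls.

TASK

Lift the steel scoop tray by its bar handle with the three brass pieces on it, carry it over the open wooden case, and tip it low over the case so that all three slide off its open end into the case instead of dropping from a height. Then set the empty tray down level in the middle of its cork mat and let go. Leave the other things on the bench where they are.

Things in the scene. Friction and masses are not known exactly. Their poses are not given: they have to be found in the camera images.
- tray: steel scoop tray 130 long (x) x 116 wide (y), floor 4 mm thick, side and back walls to 26 mm high and 3 mm thick, no wall at its -x end (the open lip). Origin: centre of its underside; +z is up out of the tray. A riser behind the back wall (+x end) carries a bar handle above the tray. About 0.26 kg plus three pieces of 90 g; they slide at 20 to 29 degrees.
- tray_grip (a point): middle of the tray's wooden bar handle: bar 106 mm long along the tray's x (from x = -35 to +71 mm of the tray), 18 mm wide (y), 16 mm tall (z = 76 to 92 mm above the tray's underside). This point is at (10, 0, 84) mm in the tray's frame, near the centre of mass seen from above; axes as the tray's.
- tray_lip (a point): middle of the tray's open lip, at (-65, 0, 4) mm in the tray's frame; pieces slide off here, towards the tray's -x.
- plaque_a: rectangular brass plaque 60 x 26 x 8 mm, origin at the centre of its underside; starts lying on the tray at its -y side, long side along the tray's x
- oval: brass token with round ends, 60 x 26 x 8 mm, origin at the centre of its underside; starts on the tray between the two plaques
- plaque_b: rectangular brass plaque 60 x 26 x 8 mm like the other, origin at the centre of its underside; starts on the tray at its +y side
- case: open wooden case without a lid, fixed to the bench, outside 190 (x) x 170 (y) x 60 mm high, walls and floor 10 mm thick (inside 170 x 150 mm, 50 mm deep). Origin: centre of its underside, on the bench
- mat: cork mat 180 (x) x 150 (y) x 4 mm, fixed flat on the bench, origin at the centre of its underside; the tray starts on it, its axes nearly along the mat's
- block: bystander: round dark steel bench block, 76 mm across, 46 mm high, origin at the centre of its underside; stands between the mat and the case
- weight: bystander: round steel weight with a knob, 52 mm across, 50 mm high, origin at the centre of its underside; stands between the mat and the case, nearer the robot
- hammer: bystander: hammer 200 mm long lying beyond the mat and the case, origin under its middle
- dish: bystander: flat dark steel disc 116 mm across, 8 mm thick, lying at the left, origin at the centre of its underside
- graver: bystander: screwdriver 160 mm long lying at the right, origin under its middle
Not all that is in view belongs to the job. Of the things shaped like the tray, the steel one is meant. Leave any pink look-alike of the plaque_b alone.

How it is judged:
By the outcome, as a careful person would: the job done as asked, in the order asked, and still so for the second after the job is handed in, with the robot touching nothing.
It also fails if it takes over 61 s, if anything falls off the work surface, if the arm or the gripper's body presses on something with over 40 N, if the wrist force passes 120 N, or if a joint passes its speed limit or range.

## Working session

There is one attempt and no reset: what is moved stays moved. The work goes in short steps, each a Python script; the robot and the scene stay as the last script left them, time stands still between calls to the robot, and variables do not carry over. Pictures are saved under pics/ and viewed, at most 10 in all, crops included, and the job is handed in when it is done.

```bash
ls; mkdir -p pics; python3 - <<'E'
from rig import bot
import cv2,numpy as np
ims=[]
for n in ("top","side"):
    p=bot.read_camera(n); ims.append(p["color"])
    print(n,[p[k] for k in("fx","fy","cx","cy","k1")],np.round(p["eye"],3),np.round(p["rotation"],3).tolist())
    cv2.imwrite(f"pics/{n}0.png",cv2.cvtColor(p["color"],cv2.COLOR_RGB2BGR))
    for q in("tray","case","mat","block","weight","plaque_a","oval","tray_grip"):
        print(q,[(np.round(r["at"]).tolist(),round(r["score"],2),int(r["pixels"].sum())) for r in bot.regions_of(q,p)])
print(bot.get_time_s())
E
```

```text
pics
top [414.76049531608743, 414.76049531608743, 275.9995766719638, 208.46559794908953, -0.08349943541455629] [ 0.418 -0.029  1.159] [-3.011, 0.021, -1.589]
tray [([160.0, 427.0], 0.95, 1973), ([304.0, 395.0], 0.93, 2139), ([226.0, 372.0], 0.77, 1661)]
case [([148.0, 276.0], 0.72, 714), ([232.0, 179.0], 0.62, 4763), ([266.0, 278.0], 0.54, 264), ([228.0, 370.0], 0.17, 1674)]
mat [([203.0, 361.0], 0.7, 1315)]
block [([204.0, 276.0], 0.72, 581), ([256.0, 467.0], 0.35, 255)]
weight [([265.0, 277.0], 0.84, 264)]
plaque_a [([221.0, 373.0], 0.73, 1852), ([232.0, 381.0], 0.56, 131), ([227.0, 358.0], 0.5, 201), ([218.0, 318.0], 0.5, 193)]
oval [([232.0, 370.0], 0.61, 146)]
tray_grip [([161.0, 428.0], 0.92, 1944), ([226.0, 374.0], 0.82, 1650)]
side [477.3404901934472, 477.3404901934472, 281.1497178415288, 221.05515755495014, -0.15012553324016978] [ 0.43  -1.234  0.958] [-2.192, 0.014, -0.123]
tray [([330.0, 351.0], 0.84, 2150), ([289.0, 276.0], 0.64, 1453), ([316.0, 200.0], 0.58, 2269)]
case [([197.0, 260.0], 0.6, 2113), ([373.0, 253.0], 0.58, 406)]
mat [([311.0, 278.0], 0.69, 955), ([194.0, 259.0], 0.36, 2112)]
block [([236.0, 286.0], 0.61, 453), ([235.0, 339.0], 0.57, 506)]
weight [([236.0, 286.0], 0.63, 447), ([240.0, 236.0], 0.62, 243)]
plaque_a [([284.0, 271.0], 0.48, 147), ([268.0, 278.0], 0.42, 101), ([299.0, 277.0], 0.4, 89)]
oval [([293.0, 268.0], 0.44, 135)]
tray_grip [([331.0, 354.0], 0.83, 2066), ([287.0, 278.0], 0.78, 1615), ([318.0, 201.0], 0.63, 2251)]
0.9
```

View pics/top0.png

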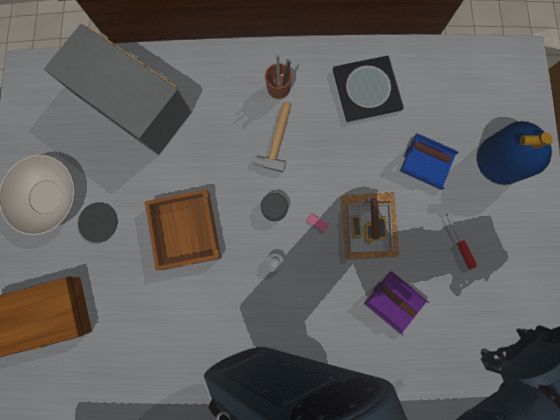

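View pics/side0.png

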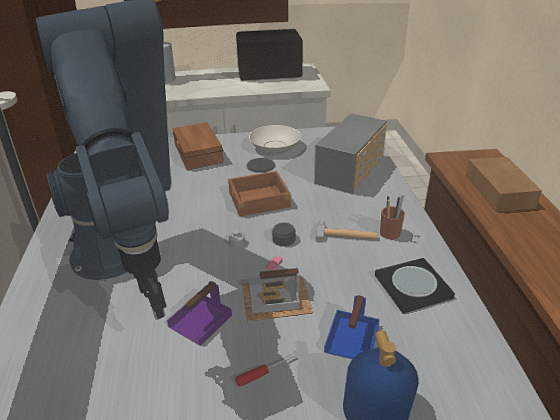

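```bash
cat > h.py <<'E'
from rig import bot
import cv2, numpy as np
from scipy.spatial.transform import Rotation as Ro
def E(r): return Ro.from_euler('xyz',r)
def cam(name):
    pos,rot=np.array(bot.get_position()),bot.get_tcp_rot()
    p=bot.read_camera(name)
    if name=='wrist':
        T=np.eye(4);T[:3,:3]=E(rot).as_matrix();T[:3,3]=pos
        T=T@np.array(p['T_tool_cam']);p['R'],p['o']=T[:3,:3],T[:3,3]
    else: p['R'],p['o']=E(p['rotation']).as_matrix(),np.array(p['eye'])
    return p
def ray(p,u,v):
    d=np.array([(u-p['cx'])/p['fx'],(v-p['cy'])/p['fy']]);s=d.copy()
    for _ in range(20): s=d/(1+p['k1']*(s@s))
    w=p['R']@np.array([*s,1]);return p['o'],w/np.linalg.norm(w)
def atz(p,u,v,z):
    o,d=ray(p,u,v);return o+d*(z-o[2])/d[2]
def proj(p,X):
    c=(np.asarray(X)-p['o'])@p['R'];s=c[...,:2]/c[...,2:]
    s=s*(1+p['k1']*(s**2).sum(-1,keepdims=True))
    return s*[p['fx'],p['fy']]+[p['cx'],p['cy']]
def tri(*rays):
    A=sum(np.eye(3)-np.outer(d,d) for o,d in rays);b=sum((np.eye(3)-np.outer(d,d))@o for o,d in rays)
    return np.linalg.solve(A,b)
def save(n,p): cv2.imwrite(f'pics/{n}.png',cv2.cvtColor(p['color'],cv2.COLOR_RGB2BGR))
E
python3 - <<'E'
from h import *
p=cam('top');np.set_printoptions(precision=3,suppress=True)
print(p['R'])
for n,u,v,z in(('mat',342,193,.004),('mat',396,193,.004),('mat',398,257,.004),('mat',343,260,.004),('case',146,203,.06),('case',208,189,.06),('case',220,258,.06),('case',155,269,.06),('block',275,205,.046),('weight',275,261,.05),('purple',398,296,.084)):
    print(n,atz(p,u,v,z))
print(bot.get_tcp_rot())
w=cam('wrist');print(w['T_tool_cam'],w['fx'],w['k1'])
print(bot.ik([.30,-.30,.38],[np.pi,0,0]),bot.ik([.30,-.30,.38],[np.pi,0,np.pi]),bot.get_joint_pos())
E
```

```text
[[-0.019 -0.991  0.13 ]
 [-1.     0.021  0.019]
 [-0.021 -0.13  -0.991]]
mat [ 0.61  -0.194  0.004]
mat [ 0.607 -0.347  0.004]
mat [ 0.427 -0.343  0.004]
mat [ 0.422 -0.19   0.004]
case [0.585 0.345 0.06 ]
case [0.619 0.174 0.06 ]
case [0.433 0.142 0.06 ]
case [0.407 0.317 0.06 ]
block [ 0.574 -0.006  0.046]
weight [ 0.423 -0.003  0.05 ]
purple [ 0.327 -0.317  0.084]
[ 3.142 -0.     0.44 ]
[[ 0.    -0.955 -0.297  0.076]
 [ 1.    -0.     0.001 -0.   ]
 [-0.001 -0.297  0.955 -0.118]
 [ 0.     0.     0.     1.   ]] 329.6100174695575 -0.08121674306058001
[-0.895  0.001  1.768 -0.     1.373  0.676] [-0.895  0.001  1.768  0.     1.373 -2.466] [-1.216  0.351  1.652 -0.     1.139 -0.085]
```

```bash
python3 - <<'E'
from h import *
import pickle
P=[]
for i,dy in enumerate((.06,-.06)):
    (bot.move_to if i==0 else lambda q,r:bot.servo_line(q,vel=.2))([.51,-.268+dy,.32],[np.pi,0,0])
    p=cam('wrist');P.append(p);save(f'w{i}',p)
pickle.dump(P,open('w.pkl','wb'))
a,b=[cv2.imread(f'pics/w{i}.png') for i in(0,1)]
cv2.imwrite('pics/w01.png',cv2.resize(np.vstack([a,b])[:, :],(560,840))[:0] if 0 else cv2.resize(np.hstack([a[:,100:500],b[:,60:460]]),(800,420)))
print(bot.get_time_s())
E
```

```text
3.35
```

View pics/w01.png

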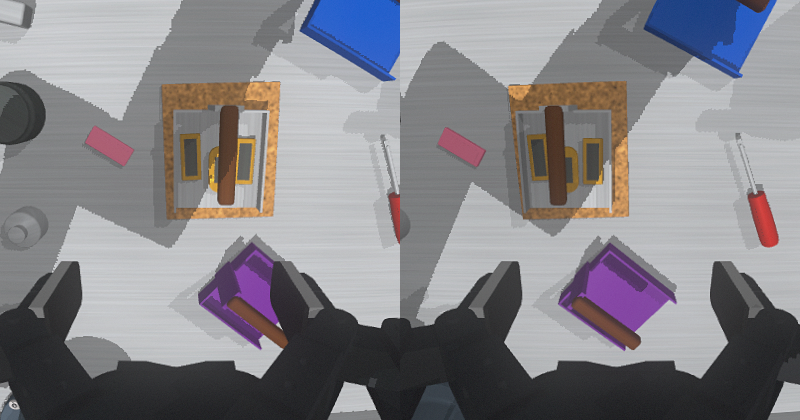

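```bash
python3 - <<'E'
import cv2,numpy as np
a,b=[cv2.imread(f'pics/w{i}.png') for i in(0,1)]
A=a[75:225,255:385];B=b[75:225,160:290]
cv2.imwrite('pics/z.png',cv2.resize(np.hstack([A,B]),None,fx=3,fy=3,interpolation=cv2.INTER_CUBIC)[:, :800])
E
```

```text
(no output)
```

View pics/z.png

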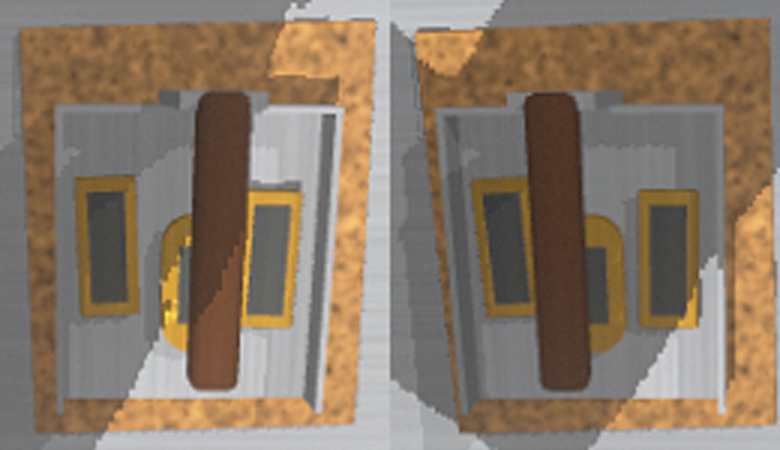

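```bash
python3 - <<'E'
from h import *
import pickle
np.set_printoptions(precision=4,suppress=True)
P=pickle.load(open('w.pkl','rb'))
f=lambda i,x,y:ray(P[i],(x-390*i)/3+(255,160)[i],y/3+75)
pts={'bar_far':((223,92),(550,93)),'bar_near':((213,391),(566,391)),'mat_fl':((22,30),(418,33)),'mat_fr':((376,22),(768,18)),'mat_nr':((355,425),(775,428)),'mat_nl':((37,432),(462,432)),
'wall_bl':((56,105),(437,108)),'wall_br':((342,107),(723,107)),'wall_nl':((60,412),(467,412)),'wall_nr':((320,412),(722,413))}
for n,(a,b) in pts.items():print(n,tri(f(0,*a),f(1,*b)))
E
```

```text
bar_far [ 0.5821 -0.2634  0.0891]
bar_near [ 0.4759 -0.2641  0.0909]
mat_fl [ 0.6065 -0.1918  0.0001]
mat_fr [ 0.6108 -0.34    0.0051]
mat_nr [ 0.4322 -0.3447  0.0077]
mat_nl [ 0.4265 -0.1967 -0.0007]
wall_bl [ 0.5761 -0.2062  0.0289]
wall_br [ 0.5758 -0.3215  0.0283]
wall_nl [ 0.4455 -0.2076  0.0256]
wall_nr [ 0.4477 -0.3207  0.0329]
```

```bash
python3 - <<'E'
from h import *
import pickle
P=[]
for i,dy in enumerate((-.05,.05)):
    (bot.move_to if i==0 else lambda q,r:bot.servo_line(q,vel=.2))([.50,.245+dy,.36],[np.pi,0,0])
    p=cam('wrist');P.append(p);save(f'c{i}',p)
pickle.dump(P,open('c.pkl','wb'))
a,b=[cv2.imread(f'pics/c{i}.png') for i in(0,1)]
cv2.imwrite('pics/c01.png',np.hstack([a[20:320,80:480],b[20:320,80:480]]))
print(bot.get_time_s())
for k in range(-1,3):
  for th in(35,42,48):
    ps=.165+k*np.pi/2; R=Ro.from_euler('z',ps)*Ro.from_euler('y',-np.radians(th))
    lip=np.array([.511,.2445,.04]); o=lip-R.apply([-.065,0,.004])
    tcp=o+R.apply([.010,0,.090])
    for fl in(0,np.pi):
        Rt=R*Ro.from_euler('z',fl)*Ro.from_euler('x',np.pi)
        q=bot.ik(tcp.tolist(),Rt.as_euler('xyz').tolist()); print(k,th,round(fl),np.round(tcp,3),None if q is None else np.round(q,2))
E
```

```text
6.0
-1 35 0 [0.513 0.233 0.153] [ 0.57  0.64  1.59 -0.59  1.24 -2.45]
-1 35 3 [0.513 0.233 0.153] [ 0.57  0.64  1.59 -0.59  1.24  0.69]
-1 42 0 [0.511 0.246 0.154] [ 0.62  0.69  1.55 -0.66  1.34 -2.38]
-1 42 3 [0.511 0.246 0.154] [ 0.62  0.69  1.55 -0.66  1.34  0.76]
-1 48 0 [0.509 0.258 0.153] [ 0.66  0.74  1.51 -0.72  1.43 -2.34]
-1 48 3 [0.509 0.258 0.153] [ 0.66  0.74  1.51 -0.72  1.43  0.81]
0 35 0 [0.523 0.246 0.153] [ 0.42  0.4   2.03 -0.9   0.19  2.67]
0 35 3 [0.523 0.246 0.153] [ 0.42  0.4   2.03 -0.9   0.19 -0.47]
0 42 0 [0.509 0.244 0.154] [ 0.44  0.39  2.12  4.3   0.2  -2.51]
0 42 3 [0.509 0.244 0.154] [0.44 0.39 2.12 4.3  0.2  0.63]
0 48 0 [0.497 0.242 0.153] [ 0.46  0.4   2.19  3.85  0.34 -2.05]
0 48 3 [0.497 0.242 0.153] [0.46 0.4  2.19 3.85 0.34 1.09]
1 35 0 [0.509 0.256 0.153] [ 0.14  0.54  1.78  0.75  0.99 -0.51]
1 35 3 [0.509 0.256 0.153] [0.14 0.54 1.78 0.75 0.99 2.64]
1 42 0 [0.511 0.243 0.154] [ 0.07  0.57  1.79  0.86  1.07 -0.64]
1 42 3 [0.511 0.243 0.154] [0.07 0.57 1.79 0.86 1.07 2.5 ]
1 48 0 [0.513 0.231 0.153] [ 0.02  0.6   1.79  0.94  1.14 -0.74]
1 48 3 [0.513 0.231 0.153] [0.02 0.6  1.79 0.94 1.14 2.41]
2 35 0 [0.499 0.243 0.153] [ 0.33  0.76  1.36  0.09  1.63 -1.43]
2 35 3 [0.499 0.243 0.153] [0.33 0.76 1.36 0.09 1.63 1.71]
2 42 0 [0.513 0.245 0.154] [ 0.32  0.84  1.25  0.11  1.78 -1.43]
2 42 3 [0.513 0.245 0.154] [0.32 0.84 1.25 0.11 1.78 1.71]
2 48 0 [0.525 0.247 0.153] [ 0.31  0.91  1.15  0.12  1.91 -1.43]
2 48 3 [0.525 0.247 0.153] [0.31 0.91 1.15 0.12 1.91 1.71]
```

View pics/c01.png

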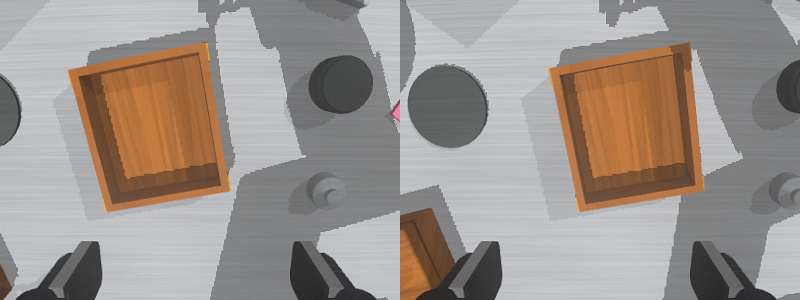

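```bash
python3 - <<'E'
from h import *
import pickle
np.set_printoptions(precision=4,suppress=True)
P=pickle.load(open('c.pkl','rb'))
X=[]
for a,b in(((69,70),(550,69)),((207,42),(690,43)),((229,190),(703,190)),((108,212),(579,211))):
    X.append(tri(ray(P[0],a[0]+80,a[1]+20),ray(P[1],b[0]-320,b[1]+20)));print(X[-1])
X=np.array(X);c=X.mean(0);e=X[0]-X[3]+X[1]-X[2];print(c,np.arctan2(e[1],e[0]),np.linalg.norm(X[0]-X[3]),np.linalg.norm(X[0]-X[1]))
# grasp
bot.move_to([.521,-.264,.20],[np.pi,0,.005])
bot.gripper_to(.05,30)
print(bot.servo_line([.521,-.264,.094],vel=.12,stop_force=8),bot.get_position())
bot.gripper_to(0,90)
print(bot.get_opening(),bot.get_grip_force(),bot.get_joint_pos(),bot.get_contact_force(),bot.get_time_s())
E
```

```text
[0.5917 0.3496 0.0591]
[0.6225 0.1808 0.0574]
[0.4376 0.1501 0.0612]
[0.4025 0.3175 0.0506]
[0.5136 0.2495 0.0571] 0.16639843343155908 0.192140413267128 0.1715851140406147
False [ 0.5214 -0.2642  0.0947]
0.01664942703841608 87.98510313034058 [-0.5485  0.6177  1.6802  0.0001  0.8429  1.0171] [-0.6902  2.2925  5.973 ] 9.9667
```

```bash
cat >> h.py <<'E'
C=np.array([.5136,.2495]); CY=.1664
def pose(lip,yaw,th):
    R=Ro.from_euler('z',yaw)*Ro.from_euler('y',-np.radians(th))
    t=np.array(lip)-R.apply([-.065,0,.004])+R.apply([.010,0,.090])
    return t.tolist(),(R*Ro.from_euler('x',np.pi)).as_euler('xyz').tolist()
YD=CY+np.pi/2
def lipw(x,y,z):
    return [*(C+Ro.from_euler('z',CY).apply([x,y,0])[:2]),z]
E
python3 - <<'E'
from h import *
bot.servo_line([.521,-.264,.23],vel=.1)
print('F',bot.get_contact_force(),bot.get_wrist_torque(),bot.get_opening(),bot.get_time_s())
p=cam('wrist')
for k in (lipw(0,.01,.035),):
  for th in(0,42): print(bot.ik(*pose(k,YD,th)))
t,r=pose(lipw(0,.0,.15),YD,0); print(t,r,bot.ik(t,r),bot.get_joint_pos())
s=cam('side');a=s['color'][150:350,130:430]
im=np.hstack([cv2.resize(a,(400,267)),cv2.resize(p['color'],(356,267))]);cv2.imwrite('pics/lift.png',im[...,::-1])
E
```

```text
F [-1.04789501 -0.6104289  -5.69457114] [ 0.01492677 -0.06040794 -0.00877456] 0.01655215495877202 11.475
[ 5.10924508e-01  6.03210569e-01  1.62300028e+00 -4.44089210e-16
  9.15381806e-01  3.44524508e-01]
[ 0.09721786  0.57833322  1.78152513  0.87596454  1.05317168 -0.62872431]
[0.501177513354781, 0.3234640576601187, 0.236] [3.141592653589793, 0.0, 1.7371963267948967] [ 4.95106053e-01  4.55254577e-01  1.54808214e+00 -4.44089210e-16
  1.13825594e+00  3.28706053e-01] [-5.48680723e-01  4.40279646e-01  1.58900962e+00 -6.54959665e-06
  1.11339474e+00  1.01711035e+00]
```

View pics/lift.png

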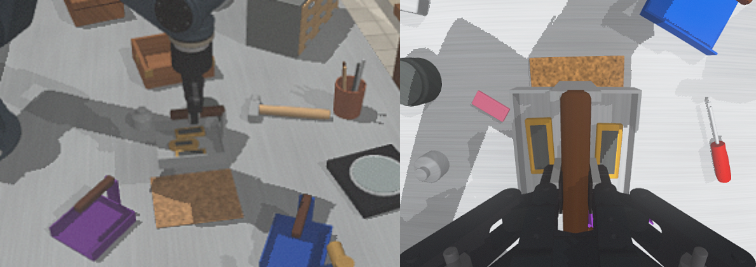

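```bash
python3 - <<'E'
from h import *
def go(l,th,v):
    t,r=pose(lipw(*l),YD,th); bot.servo_line(t,r,vel=v)
go((0,.01,.15),0,.15)
print(bot.get_time_s(),bot.get_contact_force(),bot.get_joint_pos())
go((0,.01,.07),8,.1)
go((0,.01,.05),17,.05)
p=cam('top');a=p['color'][150:300,110:260].copy()
go((0,.01,.042),25,.04)
go((0,.01,.036),34,.04)
go((0,.01,.034),42,.04)
bot.hold(.5)
print(bot.get_time_s(),bot.get_contact_force(),bot.get_wrist_torque(),bot.get_opening())
p=cam('top');b=p['color'][150:300,110:260]
s=cam('side');c=s['color'][130:250,190:340]
im=np.hstack([cv2.resize(x,(266,266),interpolation=cv2.INTER_CUBIC) for x in(a,b,c)]);cv2.imwrite('pics/dump.png',im[...,::-1])
E
```

```text
15.7083 [ 0.22602351  0.61872624 -6.17890888] [ 5.10659192e-01  4.62311418e-01  1.53696052e+00 -6.08209005e-06
  1.14234088e+00  3.44565198e-01]
19.3333 [-0.52823201 -0.13558169 -4.2131022 ] [-0.59952986 -0.18267245  0.03883729] 0.016558012314142164
```

View pics/dump.png

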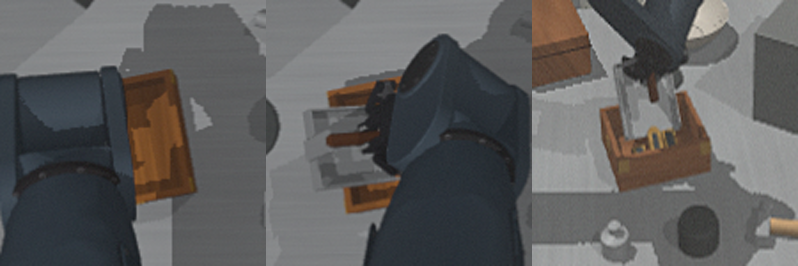

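```bash
python3 - <<'E'
from h import *
def go(l,th,v):
    t,r=pose(lipw(*l),YD,th); bot.servo_line(t,r,vel=v)
go((0,.045,.066),42,.05)
print(bot.get_contact_force())
go((0,.06,.12),42,.08)
print(bot.get_contact_force(),bot.get_wrist_torque(),bot.get_time_s())
p=cam('top');b=p['color'][150:300,110:260]
s=cam('side');c=s['color'][130:250,190:340]
w=cam('wrist');
im=np.hstack([cv2.resize(x,(266,266),interpolation=cv2.INTER_CUBIC) for x in(w['color'],b,c)]);cv2.imwrite('pics/dump2.png',im[...,::-1])
E
```

```text
[-0.19202738  0.00445658 -2.84072512]
[-0.38440886  0.24608195 -3.10505344] [-0.75737577 -0.15740974 -0.05743125] 21.3833
```

View pics/dump2.png

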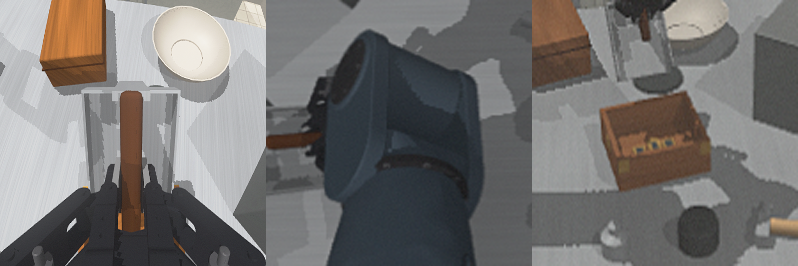

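```bash
python3 - <<'E'
from h import *
t,r=pose(lipw(0,.03,.16),YD,0); bot.servo_line(t,r,vel=.12)
y=.026; g=np.array([.5185,-.268])+.010*np.array([np.cos(y),np.sin(y)])
r=[np.pi,0,y]
bot.servo_line([*g,.24],r,vel=.16)
print(bot.get_contact_force(),bot.get_time_s())
bot.servo_line([*g,.102],vel=.1); bot.hold(.3)
f0=np.array(bot.get_contact_force())
print(bot.servo_line([*g,.091],vel=.012,stop_force=3),bot.get_position(),f0,bot.get_contact_force(),bot.get_wrist_torque(),bot.get_time_s())
p=cam('side');cv2.imwrite('pics/pl.png',cv2.resize(p['color'][210:330,200:360],(800,600),interpolation=cv2.INTER_CUBIC)[...,::-1])
E
```

```text
[-0.09984156  0.12832089 -2.99765317] 26.45
True [ 0.52846537 -0.26762263  0.09462691] [-0.4059161   0.04610478 -3.27856475] [-0.62472367  2.07095361  4.63764057] [-0.01159198  0.01676332 -0.01187682] 28.9167
```

View pics/pl.png

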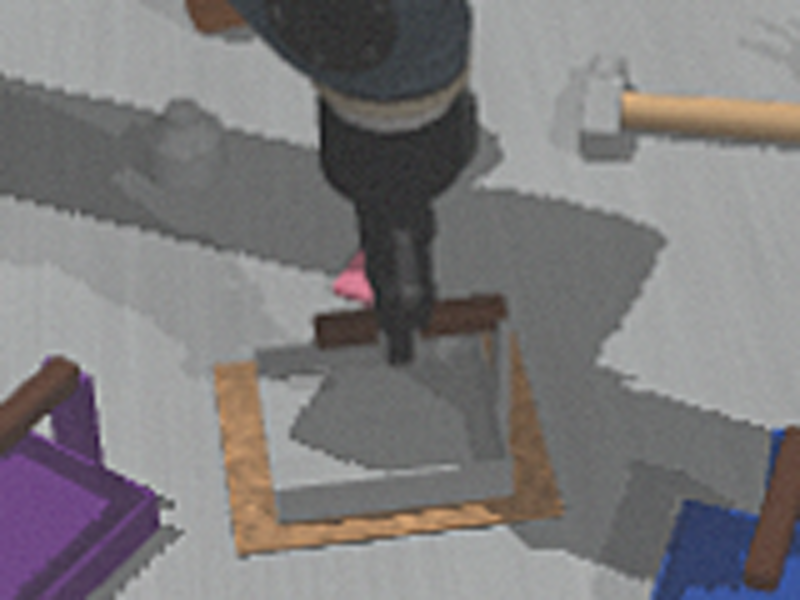

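```bash
python3 - <<'E'
from h import *
x,y,_=bot.get_position()
bot.gripper_to(.05); bot.servo_line([x,y,.20],vel=.1); bot.servo_line([x-.01,y,.32],vel=.2)
w=cam('wrist')
bot.move_to([.50,.245,.36],[np.pi,0,0]); c=cam('wrist')
bot.move_to([.35,.0,.40],[np.pi,0,0])
im=np.hstack([cv2.resize(w['color'][40:240,180:380],(400,400)),cv2.resize(c['color'][40:240,140:340],(400,400))]);cv2.imwrite('pics/end.png',im[...,::-1])
import pickle;pickle.dump(w,open('e.pkl','wb'))
print(bot.get_time_s(),bot.get_contact_force())
E
```

```text
34.425 [-0.16217982  0.03833794  0.73250635]
```

View pics/end.png

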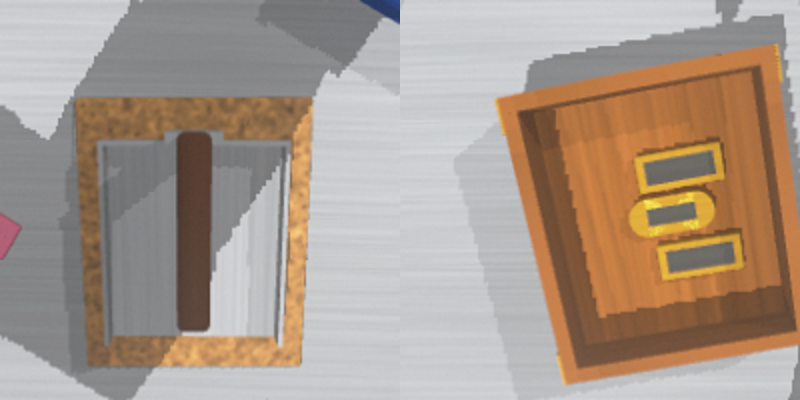

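```bash
python3 - <<'E'
from h import *
import pickle
p=pickle.load(open('e.pkl','rb'));f=lambda u,v,z:np.round(atz(p,u/2+180,v/2+40,z),4)
print('mat',[f(*a,.004) for a in((77,98),(312,98),(300,366),(89,367))])
print('lip',f(195,336,.008),'back',f(99,142,.03),f(291,142,.03))
print('lipwalls',f(108,343,.03),f(281,343,.03))
E
```

```text
mat [array([ 0.6071, -0.1926,  0.004 ]), array([ 0.6109, -0.3398,  0.004 ]), array([ 0.4319, -0.3451,  0.004 ]), array([ 0.4273, -0.197 ,  0.004 ])]
lip [ 0.4535 -0.2707  0.008 ] back [ 0.5813 -0.2098  0.03  ] [ 0.5843 -0.3245  0.03  ]
lipwalls [ 0.4544 -0.2139  0.03  ] [ 0.4574 -0.3266  0.03  ]
```

```bash
python3 -c "
from rig import bot
print(bot.job_done(), bot.get_time_s())"
```

```text
the job is handed in; nothing more can be done
the job is handed in; nothing more can be done
```

The job is handed in: all three brass pieces lie flat in the wooden case, and the empty steel tray sits level and released within about 1 mm of the cork mat's centre, at about 34 s of the 61 s allowed.

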